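# Plug the radio receiver into the mixer and bring its fader up

### The arm

A 6-joint arm with a two-finger parallel gripper is mounted at the origin on the work surface. World frame = base frame: x ahead of the robot, y to its left, z up, the work surface at z = 0. Lengths are in mm, angles in degrees, forces in N, time in s.
With the tool pointing down it reaches from about 350 to 850 mm from the base axis. Payload 8.1 kg.
Tool frame: the origin (TCP) lies at the very end of the fingers, on their centre line; the grasp point (between the pads) lies 19 mm behind it; z points along the fingers, y is the line along which they close (so a half turn about z gives the same grasp; the last joint's range is limited). The gripper opens to 85 mm and grips with 20 to 120 N. Pads are 22 mm wide; open, the fingers measure 114 mm over their backs; the gripper's body (76 mm by 85 mm) begins 54 mm behind the grasp point. The pads swing forward as they close: fully open they stand 13 mm farther back than shut.
Start: joints at [-70.611, 7.471, 85.268, -0, 87.261, -4.893], TCP at [246.756, -546.916, 231.292] pointing down, gripper open.
Joint ranges: [-169.43, 169.43], [-51.17, 129.36], [1.28, 143.12], [-76.62, 256.62], [0, 156.53], [-152.29, 152.29]. Speed limits (degrees/s): [136.94, 136.94, 159.86, 180, 180, 180].

### API

Orientations are given as [roll, pitch, yaw] about the fixed x, y, z axes, in that order (R = Rz(yaw) Ry(pitch) Rx(roll)).
In Python, from bench import * gives the robot as it stands.
- The arm moves only by the tool play_rows, never from a script. Its argument "increments" is a list of rows, each a list of 3 entries, a list of its own where there are three numbers: the gripper's target within -1 to 1 (fully open at 1, half-way at 0, shut at -1), then the shift along the tool's x, y, z in mm, then the turn about the tool's z in rad. A call has 1 to 12 rows; each row shifts and turns the commanded pose from where the row before left it, along the tool's axes as they then stand; what a row does not reach is not made up. A row lasts 1/12 s, in which the tool goes at most 41.7 mm and 7.16 degrees, less where a joint would pass 70% of its speed; a pose out of reach is approached as far as the arm can. A call is refused whole if a number of a shift passes 41.7 or a number of a turn 0.125, either way. A call with a gripper value outside its range is refused whole. The fingers move at their own pace and stop on an object; "force" is the grip in N (left out, the last holds). Time passes only in rows, so rows that do not move let the fingers close. It gives the time, the measured TCP pose, the force, the opening and the grip force at its end, in the units of the state.
- sense(): the state, without advancing time (a new reading comes with each control period).
- snapshot(name): name is "scene" or "top" or "wrist"; returns a dict with "color" (384x512x3 uint8, red, green, blue), "intrinsics" (3x3 intrinsics, pixels), "world_from_camera" (4x4, takes a point from camera to world coordinates). Camera axes: x right, y down, z forward; pixel columns grow to the right and rows downward; lengths in mm; the calibration is good to about 2 mm. A picture is of the moment at which its call begins. There is no depth.
- hand_in(): hands the job in; it is judged then, once.
Trained networks look in a picture, given as the dict that the camera call returned (one of the last four; its "shot" number tells which), for a name from the list of things; names that differ only in an ending like _2 or _b are one class to them, and where a whole thing is asked for, a point or a joint stands for the part that bears it (a point fixed in the world has none). Each returns a list of dicts, best first, with "p" (0 to 1); they miss things now and then, are a little off and sometimes report something else, mostly with a low value. They report only what shows in the picture. A call takes as long as a camera call. They do not tell look-alikes from the thing itself.
- find_in(query, picture): "xyz" ([x, y, z] in mm, in the coordinates of the camera as it stood for that picture, good to about 4 mm: the middle of the surface that is visible of it).
- regions_of(query, picture): "mask" (384x512 bool, what is visible of it).
- pinpoint(query, picture): "xyz" ([x, y, z] in mm, in the coordinates of the camera as it stood for that picture, good to about 4 mm: a listed point, or the origin of a listed thing).
The state is a dict: "time": time; "joint_pos": joint angles; "qd": joint speeds; "joint_efforts": joint torques, N m; "tool_pos": TCP position; "tcp_rot": TCP orientation; "ft_force": force on the tool from outside, world axes, zero at the start; "wrist_torque": the same for the moment, N m; "finger_gap": finger opening in mm; "grip_force": force on a finger pad.
Only numpy, scipy, OpenCV 4.12 (cv2) and the standard library are available. Lean on these libraries where they do the work, as an engineer would, in place of code of your own. Each camera call takes 0.05 s, during which the arm holds its last target. There are 200 camera calls.

### The job

Take the plug-on radio receiver out of its charging dock and plug it into the mixer's one open microphone socket: turn it under light pressure until its key finds the slot and it drops fully home, upright with its foot flat on the panel. Keep that channel's fader down until the receiver is in; then push that same fader up to its heavy white line and let go. Leave the other faders and everything else on the bench as they are.

Things in the scene. Friction and masses are not known exactly. Their poses are not given: they have to be found in the camera images.
- receiver_mid (a point): Plug-on radio receiver, dark metal, about 0.15 kg: upright square body 36 x 36 mm, 92 mm tall; this point is the body's centre, 46 mm above its flat foot. z up. Front is -x: display and two buttons on that face, a light bar along the front edge of the top. Starts standing barrel down in a dock well, foot on the dock's top, turned anyhow.
- barrel_tip (a point): Lower end of the receiver's steel plug barrel, on the body's axis, 18 mm below the foot. Outside diameter 19 mm. On its front (-x) side it carries a key: a rib 5 mm wide that stands out to 15.5 mm from the axis, from the foot down to 13 mm below it (5 mm above this end).
- dock: Fixed black charging dock, 85 x 145 mm and 40 mm high, origin under its centre. Two plain round wells in its top, 34 mm wide, 26 mm deep, no keyways, 35 mm either side of the centre along y; the receiver stands in the one at -y, the other is empty.
- mixer: Fixed mixer, grey panel, black sides, about 250 x 250 mm, flat top panel 70 mm above the bench, origin under its centre, front (faders) at -x. Four channel strips 36 mm apart across y, each with a socket at the rear, three 14 mm tall knobs and a fader. Three sockets are shut with pale round dust plugs 6 mm tall, one is open; which one varies.
- socket (a point): The open microphone socket, a steel-lined round hole: centre of its mouth, level with the panel. x to the mixer's rear, away from the faders. A lead-in 24 mm wide narrows in 3 mm to a bore 20.3 mm wide, 22 mm deep. One keyway, a notch 6 mm wide, runs from it straight towards the front (-x). Nearest knob 41 mm in front.
- keyway (a point): Middle of that notch, 13.5 mm in front of the socket's axis, at panel height. The barrel's end enters the bore at any angle, but the key then rests on the panel, foot 13 mm above it, until it is over the notch (within about 6 degrees; the display then faces the faders). Then it slides down freely until the foot sits on the panel. No catch or spring.
- fader_open (a joint): Fader of the channel with the open socket, in m: 0 fully down (towards the mixer's front), growing as it slides straight towards the socket (+x of the socket), up to 0.060. Its heavy white line is at 0.045. About 1 N of friction; it stays where it is left.
- cap_open (a point): Top centre of that fader's black cap (white line across its middle; 24 mm along its travel, 12.5 mm across, 12 mm tall, underside 2 mm and top 14 mm above the panel). x as for the socket. The neighbouring caps are 36 mm to the side; nothing stands in front of it.
- unity (a point): Centre of the heavy white line across that fader's slot, at panel height: the cap's middle belongs over it.
- cap_b (a point): Top of another channel's fader cap, same shape; leave alone.
- cap_c (a point): Top of another channel's fader cap, same shape; leave alone.
- cap_d (a point): Top of another channel's fader cap, same shape; leave alone.
- microphone: Hand-held microphone lying on the bench, 200 mm long, 52 mm head; leave alone.
- headphones: Black headphones lying flat, about 240 mm wide; leave alone.
- screwdriver: Screwdriver with black handle, 200 mm long; leave alone.
Not all that is in view belongs to the job. What is shaped like the part that bears receiver_mid but purple or red is not meant.

How it is judged:
By the outcome, as a careful person would: the job done as asked, in the order asked, and still so for the second after the job is handed in, with the robot touching nothing.
It also fails if it takes over 56 s, if anything falls off the work surface, if the arm or the gripper's body presses on something with over 40 N, if the wrist force passes 120 N, or if a joint passes its speed limit or range.

## Working session

There is one attempt and no reset: what is moved stays moved. The work goes in short steps, Python scripts to look and compute and a tool call to move; the robot and the scene stay as the last step left them, time stands still between calls to the robot, and variables do not carry over. Pictures are saved under pics/ and viewed, at most 13 in all, crops included, and the job is handed in when it is done.

Besides the shell and the picture viewer there is one more tool, called after "Request:" as name(argument=value, ...) on one line, values as JSON. play_rows: Moves the arm, as the interface text tells. Its arguments: {"type":"object","properties":{"increments":{"type":"array","items":{"type":"array"}},"force":{"type":"number"}},"required":["increments"]}

```bash
mkdir -p pics; cat > h.py <<'E'
from bench import *
import numpy as np, cv2
def w(s,p):
    T=np.array(s["world_from_camera"]); return (T@np.r_[p,1])[:3]
def pix(s,P):
    T=np.linalg.inv(np.array(s["world_from_camera"])); c=(T@np.r_[P,1])[:3]; q=np.array(s["intrinsics"])@c; return q[:2]/q[2]
def ray(s,uv,z):
    T=np.array(s["world_from_camera"]); d=T[:3,:3]@np.linalg.inv(s["intrinsics"])@np.r_[uv,1]; o=T[:3,3]; return o+d*(z-o[2])/d[2]
def save(s,n): cv2.imwrite(f"pics/{n}.png",s["color"][:,:,::-1])
def pp(s,names,n=3,f=pinpoint):
    for q in names:
        print(q,[(round(r["p"],2),np.round(w(s,r["xyz"])).astype(int).tolist(),np.round(pix(s,w(s,r["xyz"]))).astype(int).tolist()) for r in f(q,s)[:n]])
E
python3 - <<'E'
from h import *
a=snapshot("scene");b=snapshot("top")
im=np.hstack([a["color"],b["color"]]); cv2.imwrite("pics/a.png",cv2.resize(im,(800,300),interpolation=cv2.INTER_AREA)[:,:,::-1])
for s in (a,b):
    pp(s,["receiver_mid","barrel_tip","dock","mixer","socket","keyway","cap_open","unity","cap_b"],4)
    print(np.round(s["world_from_camera"],2).tolist())
save(b,"b");save(a,"a1")
print(sense())
E
```

```text
receiver_mid [(0.96, [458, -383, 85], [167, 158]), (0.59, [479, -490, 66], [137, 157]), (0.57, [345, -382, 65], [189, 145]), (0.55, [586, -438, 64], [128, 181])]
barrel_tip [(0.93, [473, -491, 0], [143, 172]), (0.9, [462, -385, 23], [169, 173]), (0.86, [584, -447, 2], [130, 195]), (0.57, [351, -382, -2], [190, 162])]
dock [(0.73, [464, -347, 2], [179, 182])]
mixer []
socket [(0.87, [634, 106, 73], [288, 252]), (0.51, [452, 47, 85], [294, 196]), (0.5, [616, 110, 71], [293, 248])]
keyway [(0.7, [616, 109, 73], [292, 247])]
cap_open [(0.42, [454, 113, 85], [316, 204])]
unity [(0.88, [499, 117, 75], [312, 217])]
cap_b [(0.54, [487, 150, 85], [325, 216]), (0.52, [453, 48, 83], [294, 197]), (0.43, [497, 115, 71], [311, 218]), (0.39, [488, 74, 84], [299, 207])]
[[-0.43, 0.6, -0.68, 1162.69], [0.9, 0.3, -0.32, 279.64], [0.01, -0.75, -0.67, 743.72], [0.0, 0.0, 0.0, 1.0]]
receiver_mid [(0.74, [345, -377, 64], [357, 245]), (0.67, [462, -380, 88], [358, 210]), (0.66, [490, 152, 80], [201, 205]), (0.55, [585, -439, 62], [371, 176])]
barrel_tip [(0.64, [459, -382, 21], [354, 213]), (0.6, [353, -37
[... 721 characters left out ...]
, 1.0]]
{'time': 1.0, 'joint_pos': array([-7.06113709e+01,  7.47049162e+00,  8.52671696e+01,  5.13380695e-04,
        8.72610553e+01, -4.89411636e+00]), 'qd': array([ 0.01714812, -0.13320763, -0.00906243, -0.10093189,  0.02630551,
       -0.06326828]), 'joint_efforts': array([ 1.83463899e-04, -5.69326973e+01, -5.00873208e+01, -8.31555121e-05,
        1.09147975e-03, -1.18224909e-05]), 'tool_pos': array([ 246.76114551, -546.92155694,  231.30530953]), 'tcp_rot': array([ 1.79998677e+02, -4.01424131e-04,  2.42827209e+01]), 'ft_force': array([ 0.56608767, -0.42923361,  0.84248806]), 'wrist_torque': array([-0.05344758,  0.0282477 , -0.01034766]), 'grip_force': 0.0, 'finger_gap': 85.59540296477891}
```

View pics/b.png

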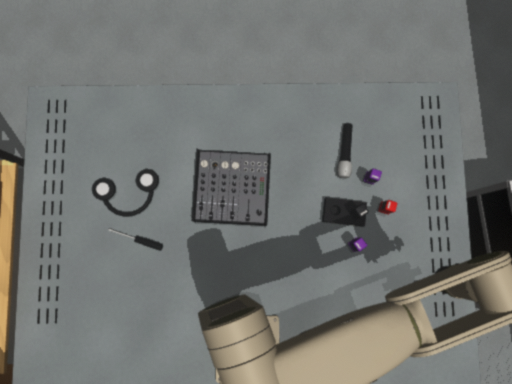

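View pics/a1.png

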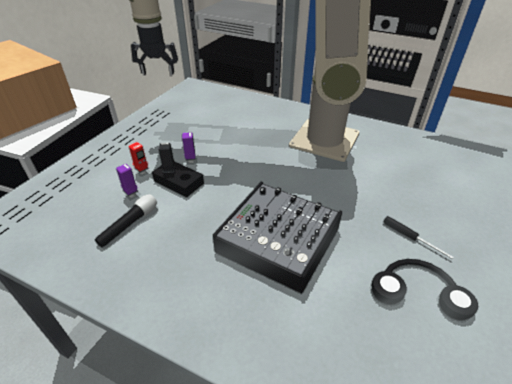

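The dark receiver in the dock is at scene (167,158). The look-alikes are red at (137,157) and purple at (189,145) and (128,181). I choose the dark one and will check it from the wrist camera.

```bash
python3 - <<'E'
from h import *
s=snapshot("wrist"); T=np.array(s["world_from_camera"])
t=sense();y=np.radians(t["tcp_rot"][2]);
X=np.array([np.cos(y),np.sin(y),0]);Y=np.array([np.sin(y),-np.cos(y),0]);Z=np.array([0,0,-1.])
R=np.c_[X,Y,Z]; print(np.round(R.T@(T[:3,3]-t["tool_pos"])),np.round(R.T@T[:3,:3],2).tolist(),np.round(s["intrinsics"]).tolist())
d=np.array([460-80,-382,330])-t["tool_pos"]; print(R.T@d)
E
```

```text
[  78.   -0. -143.] [[-0.0, -0.95, -0.31], [1.0, -0.0, 0.0], [-0.0, -0.31, 0.95]] [[272.0, 0.0, 256.0], [0.0, 272.0, 191.0], [0.0, 0.0, 1.0]]
[189.27388855 -95.533516   -98.7170168 ]
```

Request:
play_rows(increments=[[1,[33,-8,-13],0],[1,[33,-8,-13],0],[1,[33,-8,-13],0],[1,[33,-8,-13],0],[1,[33,-8,-13],0],[1,[33,-8,-12],0],[1,[33,-8,-12],0],[1,[33,-8,-12],0],[1,[0,0,0],0],[1,[0,0,0],0],[1,[0,0,0],0]])

```text
time: 1.97
tool_pos: [460.8, -380.1, 331.9]
tcp_rot: [-180.0, 0.0, 24.3]
ft_force: [-0.4, 0.2, -0.6]
finger_gap: 85.1
grip_force: 0.0
```

```bash
python3 - <<'E'
from h import *
t=sense();print(t["tool_pos"],t["tcp_rot"],t["time"])
s=snapshot("wrist"); pp(s,["receiver_mid","barrel_tip","dock"],3); pp(s,["receiver_mid"],3,find_in)
save(s,"w1")
E
```

```text
[ 460.84757698 -380.10213334  331.90273322] [-1.79987031e+02  3.84724929e-02  2.43181497e+01] 1.9667
receiver_mid [(0.9, [352, -382, 64], [230, 217]), (0.9, [580, -441, 65], [329, 100]), (0.72, [454, -384, 86], [256, 165])]
barrel_tip [(0.89, [350, -375, 3], [229, 204]), (0.79, [472, -489, 0], [314, 170]), (0.72, [583, -441, 4], [321, 98])]
dock [(0.9, [457, -350, -2], [239, 145])]
receiver_mid [(0.8, [580, -435, 108], [333, 97]), (0.78, [357, -379, 105], [227, 225]), (0.72, [460, -379, 129], [255, 167])]
```

View pics/w1.png

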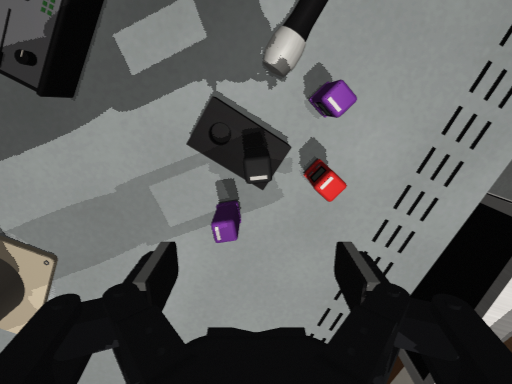

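```bash
cat >> h.py <<'E'
def bar(s,P,ztop,r=30,th=150):
    u,v=np.round(pix(s,P)).astype(int); g=s["color"].astype(int); m=np.zeros(g.shape[:2],np.uint8)
    m[max(0,v-r):v+r,max(0,u-r):u+r]=1; m&=(g.min(2)>th).astype(np.uint8)
    n,l,st,_=cv2.connectedComponentsWithStats(m); i=1+np.argmax(st[1:,4])
    ys,xs=np.nonzero(l==i); W=np.array([ray(s,(x,y),ztop)[:2] for x,y in zip(xs,ys)],np.float32)
    return len(xs),(xs.mean(),ys.mean()),cv2.minAreaRect(W),W.mean(0)
E
python3 - <<'E'
from h import *
s=snapshot("wrist")
print(bar(s,[458,-382,132],132))
print(pix(s,[458,-382,132]))
m=regions_of("receiver_mid",s)
for r in m[:4]:
    ys,xs=np.nonzero(r["mask"]); print(r["p"],xs.mean(),ys.mean(),len(xs),xs.min(),xs.max(),ys.min(),ys.max())
c=s["color"][125:200,210:310]; c=np.clip(c.astype(int)*2,0,255).astype(np.uint8)
cv2.imwrite("pics/c1.png",cv2.resize(c,(800,600),interpolation=cv2.INTER_CUBIC)[:,:,::-1])
E
```

```text
(56, (np.float64(257.8392857142857), np.float64(176.69642857142858)), ((449.5114440917969, -387.8395080566406), (4.278838157653809, 21.262348175048828), 30.091135025024414), array([ 449.46356, -387.6987 ], dtype=float32))
[256.53373958 169.10050104]
0.93 324.0935114503817 179.10782442748092 1048 303 346 157 200
0.77 225.75318761384335 220.39799635701274 1098 210 241 199 242
0.65 256.897577092511 164.40088105726872 908 244 271 146 182
0.56 332.5638389031705 97.19708654670094 1167 309 355 79 115
```

View pics/c1.png

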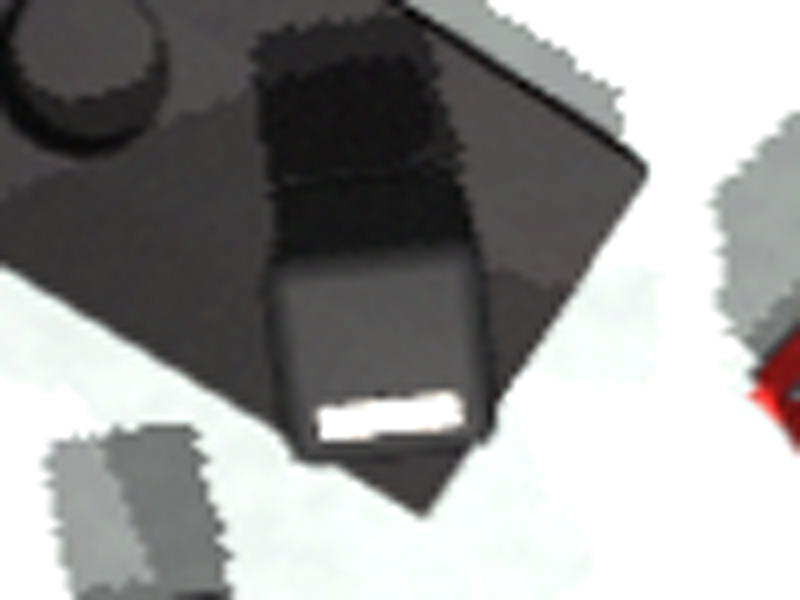

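```bash
python3 - <<'E'
from h import *
s=snapshot("wrist")
C=[(275,260),(480,245),(490,440),(297,460)]
W=np.array([ray(s,(210+x/8-.5,125+y/8-.5),132)[:2] for x,y in C]);print(W.round(1),W.mean(0))
for i in range(4):
    d=W[(i+1)%4]-W[i]; print(np.hypot(*d),np.degrees(np.arctan2(d[1],d[0])))
b=np.array([449.5,-387.8]); a=np.radians(30); print(b+13.5*np.array([np.cos(a),np.sin(a)]))
E
```

```text
[[ 466.1 -360.7]
 [ 481.7 -389.5]
 [ 453.3 -404.6]
 [ 437.2 -377.2]] [ 459.556975   -382.98972852]
32.679305195983936 -61.581477121397576
32.15654880229449 -152.00759436509384
31.74440264594397 120.33927264023072
33.2273040933089 29.649098091176537
[ 461.19134295 -381.05      ]
```

Request:
play_rows(increments=[[1,[-2,1,10],-0.05],[1,[0,0,30],-0.04],[1,[0,0,30],0],[1,[0,0,30],0],[1,[0,0,30],0],[1,[0,0,30],0],[1,[0,0,0],0]])

```text
time: 2.95
tool_pos: [456.4, -378.9, 164.7]
tcp_rot: [-179.4, 0.2, 29.4]
ft_force: [-0.6, 0.5, -2.2]
finger_gap: 85.4
grip_force: 0.0
```

```bash
python3 - <<'E'
from h import *
t=sense();print(t["tool_pos"],t["tcp_rot"],t["time"])
s=snapshot("wrist"); print(bar(s,[449,-388,132],132,50)); pp(s,["receiver_mid"],2)
c=np.clip(s["color"].astype(int)*2,0,255).astype(np.uint8);cv2.imwrite("pics/w2.png",c[:,:,::-1])
E
```

```text
[ 456.40125708 -378.92444738  164.67953681] [-1.79379140e+02  1.77926238e-01  2.94175068e+01] 2.95
(5046, (np.float64(274.3045977011494), np.float64(249.39159730479588)), ((446.1484680175781, -390.7378845214844), (78.62201690673828, 68.16400146484375), 33.06064224243164), array([ 441.8321 , -401.38422], dtype=float32))
receiver_mid [(0.86, [351, -378, 65], [207, 274]), (0.77, [580, -441, 64], [393, 104])]
```

View pics/w2.png

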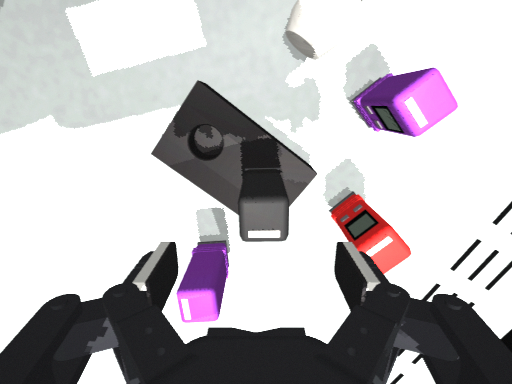

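```bash
python3 - <<'E'
from h import *
t=sense();print(t["tool_pos"],t["tcp_rot"],t["time"])
s=snapshot("wrist")
a=np.radians(t["tcp_rot"][2])
g=s["color"][225:245,240:290].min(2)>150; ys,xs=np.nonzero(g);print(len(xs),xs.mean()+240,ys.mean()+225, np.polyfit(xs,ys,1))
for p in [(240,199),(287,197),(287,242),(241,243),(263.5,234.5),(264,220)]:
    P=ray(s,p,132)[:2]; d=P-t["tool_pos"][:2]; print(P.round(1), "tool", d[0]*np.cos(a)+d[1]*np.sin(a), d[0]*np.sin(a)-d[1]*np.cos(a))
E
```

```text
[ 458.8619263  -381.273232    171.62124629] [-1.79842949e+02  4.70330425e-02  2.94199717e+01] 3.05
582 266.4003436426117 236.46219931271477 [-0.02632265 12.15712622]
[ 464.7 -364.3] tool 13.398205963677263 -11.924036376591014
[ 482.4 -392.6] tool 14.930936882132947 21.459989874909848
[ 451.9 -411.3] tool -20.773431239851078 22.714961322532936
[ 434.2 -381.6] tool -21.660159540109255 -11.805217369030746
[ 448.7 -392.8] tool -14.564905385993917 5.038092928044232
[ 459.  -387.3] tool -2.841798891969133 5.302678489784877
```

Request:
play_rows(increments=[[1,[0,2,25],0],[1,[0,0,25],0],[1,[0,0,20],0],[1,[0,0,15],0],[1,[0,0,10],0],[1,[0,0,0],0],[-1,[0,0,0],0],[-1,[0,0,0],0],[-1,[0,0,0],0],[-1,[0,0,0],0],[-1,[0,0,0],0],[-1,[0,0,0],0]], force=50)

```text
time: 4.1
tool_pos: [461.3, -384.2, 78.8]
tcp_rot: [179.9, -0.0, 29.4]
ft_force: [-1.8, 1.6, 6.2]
finger_gap: 35.5
grip_force: 47.6
```

Request:
play_rows(increments=[[-1,[0,0,0],0],[-1,[0,0,0],0],[-1,[0,0,0],0],[-1,[0,0,0],0]])

```text
time: 4.43
tool_pos: [461.3, -384.2, 78.8]
tcp_rot: [179.9, -0.0, 29.4]
ft_force: [-0.4, 1.4, 6.0]
finger_gap: 35.3
grip_force: 47.6
```

```bash
python3 - <<'E'
from h import *
t=sense();print({k:np.round(v,1) for k,v in t.items() if k!="qd"})
s=snapshot("wrist");save(s,"w3")
s=snapshot("scene");pp(s,["socket","keyway","unity","cap_open","mixer"],2)
s=snapshot("top");pp(s,["socket","keyway","unity","cap_open","mixer"],2)
E
```

```text
{'time': np.float64(4.4), 'joint_pos': array([-44.7,  14.3,  94. ,  -0. ,  71.6,  15.9]), 'joint_efforts': array([  0.1, -55.7, -43.7,  -0. ,  -0.5,   0. ]), 'tool_pos': array([ 461.3, -384.2,   78.8]), 'tcp_rot': array([179.9,  -0. ,  29.4]), 'ft_force': array([-0.4,  1.4,  6. ]), 'wrist_torque': array([ 0.2,  0.2, -0.1]), 'grip_force': np.float64(47.6), 'finger_gap': np.float64(35.3)}
socket [(0.76, [633, 109, 75], [290, 251])]
keyway [(0.91, [615, 106, 72], [291, 247]), (0.23, [457, -385, 87], [167, 157])]
unity [(0.65, [497, 114, 73], [311, 217])]
cap_open [(0.51, [488, 147, 84], [324, 216]), (0.42, [452, 118, 85], [318, 204])]
mixer []
socket [(0.87, [632, 103, 67], [215, 164])]
keyway [(0.59, [622, 108, 69], [214, 167]), (0.33, [487, 154, 82], [200, 205])]
unity [(0.8, [498, 115, 73], [212, 202])]
cap_open [(0.59, [453, 123, 84], [209, 215])]
mixer []
```

Request:
play_rows(increments=[[-1,[0,0,-15],0],[-1,[0,0,-25],0],[-1,[0,0,-30],0],[-1,[0,0,-30],0],[-1,[0,0,-30],0.117],[-1,[0,0,0],0.117],[-1,[0,0,0],0.117],[-1,[0,0,0],0.117],[-1,[0,0,0],0.117],[-1,[3,-20,0],0],[-1,[4,-35,0],0],[-1,[4,-35,0],0]])

```text
time: 6.08
tool_pos: [477.6, -294.2, 207.0]
tcp_rot: [-180.0, 0.0, -4.2]
ft_force: [0.1, 0.7, -1.1]
finger_gap: 35.2
grip_force: 48.4
```

Request:
play_rows(increments=[[-1,[4,-35,0],0],[-1,[4,-35,0],0],[-1,[4,-35,0],0],[-1,[4,-35,0],0],[-1,[4,-35,0],0],[-1,[4,-35,0],0],[-1,[4,-35,0],0],[-1,[4,-35,0],0],[-1,[4,-35,0],0],[-1,[3,-35,0],0],[-1,[3,-35,0],0],[-1,[0,-25,0],0]])

```text
time: 7.08
tool_pos: [549.1, 114.4, 207.3]
tcp_rot: [-180.0, -0.0, -4.0]
ft_force: [0.5, 0.8, -0.9]
finger_gap: 35.5
grip_force: 48.5
```

Request:
play_rows(increments=[[-1,[0,0,0],0],[-1,[0,0,0],0],[-1,[0,0,0],0],[-1,[0,0,0],0],[-1,[0,0,0],0]])

```text
time: 7.5
tool_pos: [549.1, 110.3, 207.3]
tcp_rot: [180.0, 0.0, -4.2]
ft_force: [-0.1, 0.5, -1.1]
finger_gap: 35.5
grip_force: 48.6
```

```bash
python3 - <<'E'
from h import *
t=sense();print({k:np.round(v,2) for k,v in t.items() if k!="qd"})
s=snapshot("wrist");save(s,"w4");pp(s,["socket","keyway","unity","cap_open","barrel_tip","receiver_mid","mixer"],3)
E
```

```text
{'time': np.float64(7.5), 'joint_pos': array([ 6.1200e+00,  2.0100e+00,  9.3550e+01, -1.0000e-02,  8.4450e+01,
        1.0029e+02]), 'joint_efforts': array([ 4.000e-01, -5.216e+01, -5.036e+01,  2.000e-02,  1.000e-02,
       -1.000e-02]), 'tool_pos': array([549.1 , 110.26, 207.28]), 'tcp_rot': array([179.99,   0.  ,  -4.17]), 'ft_force': array([-0.08,  0.53, -1.14]), 'wrist_torque': array([ 0.08, -0.02, -0.01]), 'grip_force': np.float64(48.61), 'finger_gap': np.float64(35.52)}
socket [(0.85, [633, 107, 69], [252, 97]), (0.24, [566, 423, 1], [18, 171])]
keyway [(0.81, [616, 110, 70], [251, 115])]
unity []
cap_open [(0.59, [493, 78, 84], [289, 231])]
barrel_tip []
receiver_mid [(0.59, [546, 109, 214], [259, 254])]
mixer [(0.56, [634, 111, 72], [248, 97])]
```

View pics/w4.png

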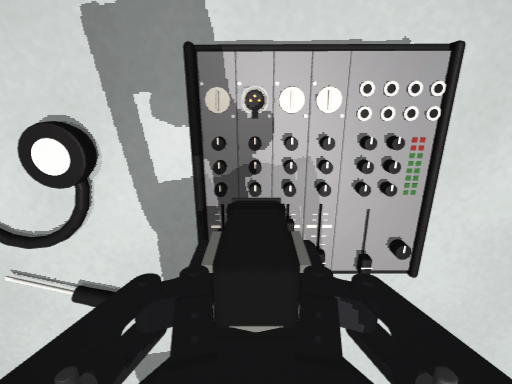

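```bash
python3 - <<'E'
from h import *
t=sense();s=snapshot("wrist")
g=cv2.cvtColor(s["color"],cv2.COLOR_RGB2GRAY)
# plugs
C=[]
for u,v in [(217,99),(291,99),(328,98)]:
    m=np.zeros_like(g);m[v-16:v+16,u-16:u+16]=1
    m&=(s["color"].min(2)>(195 if u>250 else 130)).astype(np.uint8)
    ys,xs=np.nonzero(m); W=ray(s,((xs.min()+xs.max())/2,(ys.min()+ys.max())/2),76); C.append(W[:2]); print(len(xs),xs.min(),xs.max(),ys.min(),ys.max(),W.round(1))
C=np.array(C); k=np.polyfit(C[:,1],C[:,0],1); print("plug line yaw",np.degrees(np.arctan(-k[0])), "socket",)
# mixer rear edge
print("sock",ray(s,(254.3,98.5),70))
a=np.radians(t["tcp_rot"][2]);R=np.array([[np.cos(a),np.sin(a),0],[np.sin(a),-np.cos(a),0],[0,0,-1]]).T
for q in [(18,18,-53),(18,-18,-53),(-18,18,-53),(-18,-18,-53),(18,18,39),(18,-18,39),(0,9.5,57),(0,-9.5,57)]:
    print(q,pix(s,t["tool_pos"]+R@np.array(q)).round(1))
c=s["color"][70:345,160:350].astype(float); c=np.clip(255*(c/255)**.45,0,255).astype(np.uint8)
c=np.hstack([cv2.resize(c[100:],None,fx=2.9,fy=2.9,interpolation=cv2.INTER_CUBIC)]); print(c.shape)
cv2.imwrite("pics/w5.png",c[:,:,::-1])
E
```

```text
589 201 232 83 112 [635.  142.7  76. ]
559 276 306 83 114 [629.1  71.9  76. ]
533 314 343 82 112 [627.8  36.2  76. ]
plug line yaw -4.001466314575465 socket
sock [631.67377268 106.85164956  70.        ]
(18, 18, -53) [303.3 268. ]
(18, -18, -53) [209.  268.1]
(-18, 18, -53) [298.8 341.8]
(-18, -18, -53) [213.5 341.8]
(18, 18, 39) [281.5 192.9]
(18, -18, 39) [230.4 192.9]
(0, 9.5, 57) [268.  207.5]
(0, -9.5, 57) [243.8 207.5]
(508, 551, 3)
```

View pics/w5.png

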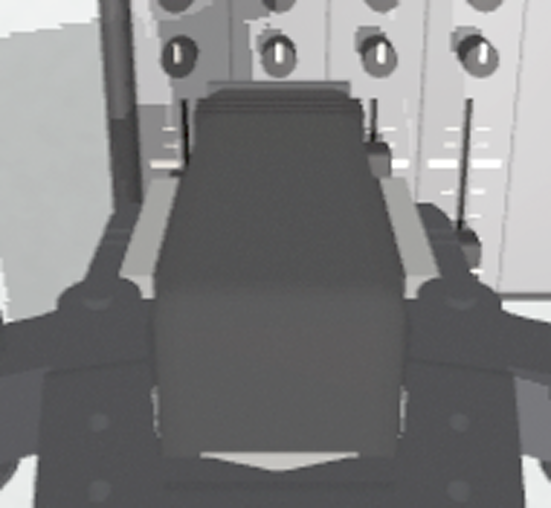

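Request:
play_rows(increments=[[-1,[20,-1,0],0],[-1,[30,-1,5],0],[-1,[24,-1,15],0],[-1,[10,0,20],0],[-1,[0,0,20],0],[-1,[0,0,10],0],[-1,[0,0,0],0],[-1,[0,0,0],0],[-1,[0,0,0],0],[-1,[0,0,0],0]])

```text
time: 8.78
tool_pos: [634.0, 108.7, 139.5]
tcp_rot: [-180.0, -0.2, -4.1]
ft_force: [0.4, 0.0, -1.2]
finger_gap: 35.9
grip_force: 48.5
```

```bash
python3 - <<'E'
from h import *
t=sense();print({k:np.round(v,2) for k,v in t.items() if k!="qd"})
for n in ("scene","top"):
    s=snapshot(n);pp(s,["receiver_mid","barrel_tip","socket"],1)
s=snapshot("wrist");pp(s,["receiver_mid","barrel_tip","socket"],2)
E
```

```text
{'time': np.float64(8.78), 'joint_pos': array([ 5.16, 17.14, 83.91,  0.  , 78.77, 99.23]), 'joint_efforts': array([-2.000e-02, -6.378e+01, -4.840e+01, -0.000e+00,  2.000e-02,
        0.000e+00]), 'tool_pos': array([634.02, 108.69, 139.51]), 'tcp_rot': array([-179.97,   -0.18,   -4.07]), 'ft_force': array([ 0.36,  0.04, -1.22]), 'wrist_torque': array([-0.01,  0.01, -0.02]), 'grip_force': np.float64(48.54), 'finger_gap': np.float64(35.91)}
receiver_mid [(0.95, [483, -491, 67], [136, 157])]
barrel_tip [(0.75, [475, -495, 4], [141, 171])]
socket [(0.85, [632, 105, 73], [288, 251])]
receiver_mid [(0.78, [476, -489, 60], [387, 207])]
barrel_tip [(0.77, [476, -488, 2], [382, 208])]
socket [(0.65, [632, 106, 65], [215, 164])]
receiver_mid [(0.83, [630, 104, 146], [264, 256])]
barrel_tip []
socket [(0.79, [634, 106, 69], [259, 201])]
```

Request:
play_rows(increments=[[-1,[-1,2,2],0],[-1,[0,0,2],0],[-1,[0,0,2],0],[-1,[0,0,2],0],[-1,[0,0,2],0],[-1,[0,0,2],0],[-1,[0,0,2],0],[-1,[0,0,2],0],[-1,[0,0,0],0],[-1,[0,0,0],0]])

```text
time: 10.22
tool_pos: [632.2, 106.3, 121.1]
tcp_rot: [180.0, -0.0, -4.1]
ft_force: [3.4, -1.2, -3.2]
finger_gap: 35.6
grip_force: 48.5
```

```bash
python3 - <<'E'
from h import *
t=sense();print({k:np.round(v,2) for k,v in t.items() if k in("tool_pos","tcp_rot","ft_force","wrist_torque")})
s=snapshot("scene");c=s["color"][160:310,190:390];cv2.imwrite("pics/s6.png",cv2.resize(c,(800,600),interpolation=cv2.INTER_CUBIC)[:,:,::-1])
E
```

```text
{'tool_pos': array([632.2 , 106.29, 121.15]), 'tcp_rot': array([ 1.7998e+02, -3.0000e-02, -4.0900e+00]), 'ft_force': array([ 3.39, -1.17, -3.25]), 'wrist_torque': array([-0.4 , -0.64,  0.01])}
```

View pics/s6.png

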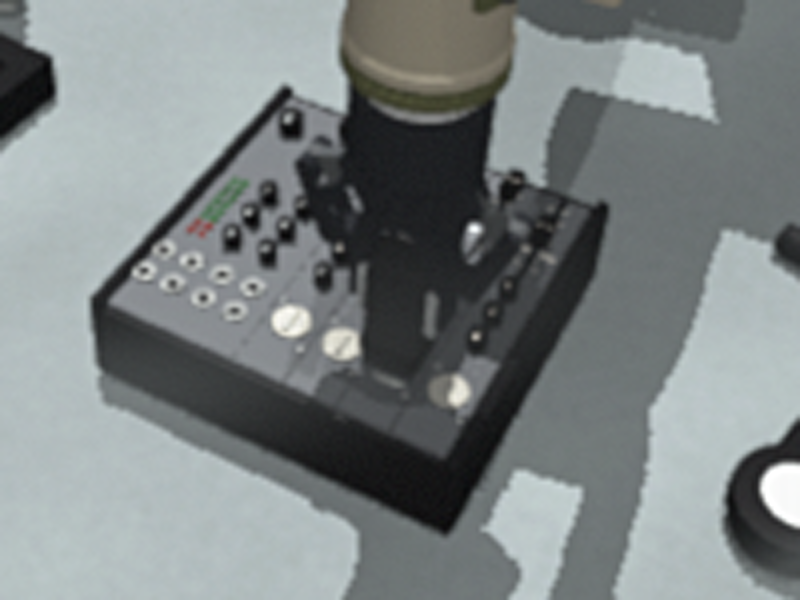

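Request:
play_rows(increments=[[-1,[1,0,2],0],[-1,[0,0,2],0],[-1,[0,0,2],0],[-1,[0,0,2],0],[-1,[0,0,0],0],[-1,[0,0,0],0]])

```text
time: 10.77
tool_pos: [632.6, 106.3, 112.7]
tcp_rot: [180.0, 0.0, -4.1]
ft_force: [1.0, -2.6, -2.7]
finger_gap: 35.7
grip_force: 48.6
```

Request:
play_rows(increments=[[-1,[0,0,2],0],[-1,[0,0,1],0],[-1,[0,0,1],0],[-1,[0,0,1],0],[-1,[0,0,0],0],[-1,[0,0,0],0]])

```text
time: 11.27
tool_pos: [633.1, 106.3, 109.0]
tcp_rot: [180.0, -0.0, -4.1]
ft_force: [-2.0, -5.0, 5.4]
finger_gap: 35.7
grip_force: 49.7
```

Request:
play_rows(increments=[[-1,[0,0,2],0],[-1,[0,0,0],0],[-1,[0,0,0],0]])

```text
time: 11.52
tool_pos: [633.3, 106.3, 108.9]
tcp_rot: [180.0, -0.1, -4.1]
ft_force: [-8.1, -6.3, 15.2]
finger_gap: 35.7
grip_force: 50.8
```

Request:
play_rows(increments=[[1,[0,0,-3],0],[1,[0,0,0],0],[1,[0,0,0],0],[1,[0,0,0],0],[1,[0,0,0],0],[1,[0,0,0],0],[1,[0,0,-20],0],[1,[0,0,-40],0],[1,[0,0,-40],0],[1,[0,0,-20],0],[1,[-40,0,0],0],[1,[-40,0,0],0]])

```text
time: 12.52
tool_pos: [554.7, 112.1, 230.7]
tcp_rot: [-180.0, -0.2, -4.1]
ft_force: [-0.5, 0.4, 0.4]
finger_gap: 85.4
grip_force: 0.0
```

Request:
play_rows(increments=[[-1,[-30,0,0],0],[-1,[0,0,0],0],[-1,[0,0,0],0],[-1,[0,0,0],0],[-1,[0,0,0],0],[-1,[0,0,0],0]])

```text
time: 13.02
tool_pos: [524.2, 114.2, 229.5]
tcp_rot: [-180.0, -0.0, -4.1]
ft_force: [0.6, 0.5, -0.3]
finger_gap: 12.4
grip_force: 0.0
```

```bash
python3 - <<'E'
from h import *
t=sense();print({k:np.round(v,2) for k,v in t.items() if k!="qd"})
s=snapshot("wrist");pp(s,["receiver_mid","barrel_tip","unity","cap_open","socket"],4)
c=cv2.resize(s["color"],(800,600),interpolation=cv2.INTER_CUBIC);c=(255*(c/255.)**.6).astype(np.uint8);cv2.imwrite("pics/w7.png",c[:,:,::-1])
s=snapshot("scene");pp(s,["receiver_mid","unity","cap_open"],4)
s=snapshot("top");pp(s,["unity","cap_open"],4)
E
```

```text
{'time': np.float64(13.02), 'joint_pos': array([  6.82,  -2.36,  95.58,  -0.  ,  86.75, 100.92]), 'joint_efforts': array([ 1.200e-01, -4.823e+01, -4.990e+01,  1.000e-02,  1.000e-02,
       -0.000e+00]), 'tool_pos': array([524.19, 114.22, 229.48]), 'tcp_rot': array([-1.8e+02, -3.0e-02, -4.1e+00]), 'ft_force': array([ 0.55,  0.46, -0.25]), 'wrist_torque': array([-0.02,  0.  ,  0.02]), 'grip_force': np.float64(0.0), 'finger_gap': np.float64(12.4)}
receiver_mid [(0.25, [381, 392, -2], [87, 264])]
barrel_tip []
unity [(0.68, [495, 116, 68], [256, 198])]
cap_open [(0.46, [456, 117, 82], [257, 234])]
socket []
receiver_mid [(0.7, [477, -492, 64], [137, 157]), (0.64, [582, -438, 69], [128, 178]), (0.63, [631, 103, 114], [289, 240]), (0.56, [349, -382, 61], [188, 147])]
unity [(0.84, [500, 117, 74], [312, 218])]
cap_open [(0.41, [451, 114, 85], [317, 203])]
unity [(0.65, [501, 116, 71], [212, 202])]
cap_open []
```

View pics/w7.png

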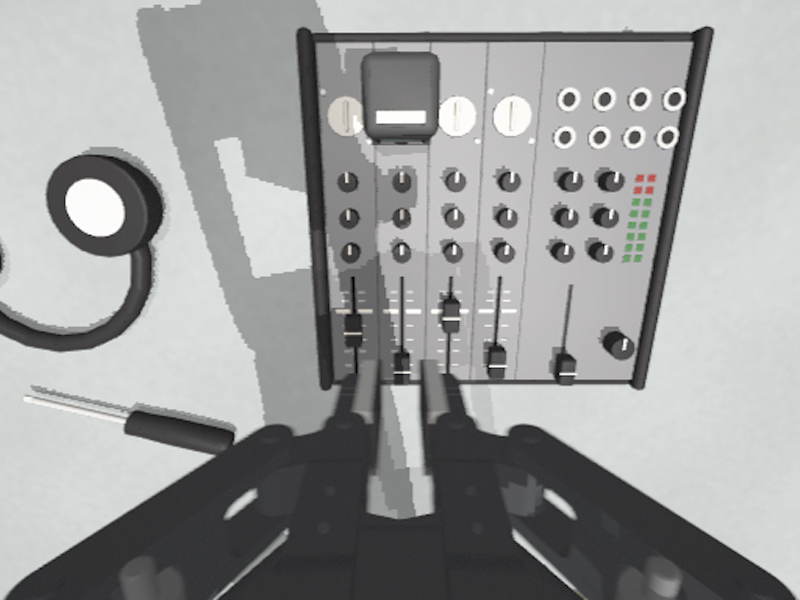

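```bash
python3 - <<'E'
from h import *
t=sense();s=snapshot("wrist");c=s["color"].astype(int)
print(t["tool_pos"])
a=np.radians(-4.0);ex=np.array([np.cos(a),np.sin(a)])
L=c[190:210,245:254].min(2).mean(1); print(L.round().astype(int))
print("col257 rows 220-246",c[218:248,255:260].min(2).mean(1).round().astype(int))
for p,z in [((257,199.7),70),((257,235),84)]: print(ray(s,p,z).round(1))
# cross sectional cap columns
print("row 232",c[230:234,240:275].min(2).mean(0).round().astype(int))
E
```

```text
[523.20983941 114.33170909 229.32090479]
[114 129 114  96  96  96 107 187 191 170  87  87  87  87  87  87  87  88
  84  70]
col257 rows 220-246 [74 74 73 52 30 30 23 10 10 11 17 23 26 27 25 25 25 25 25 25 25 26 25 25
 25 22 23 23 23 22]
[493.3 115.1  70. ]
[454.4 117.9  84. ]
row 232 [ 56  56  40  50  70  76  77  76  77  76  76  76  73  41  16  14  14  16
  22  63  74  74  76  83  85  85  85  90 118 128 128 102 106 124 130]
```

Request:
play_rows(increments=[[-1,[-30,0,0],0],[-1,[-40,0,10],0],[-1,[-37,0,25],0],[-1,[0,0,35],0],[-1,[0,0,35],0],[-1,[0,0,25],0],[-1,[0,0,15],0],[-1,[0,0,7],0],[-1,[0,0,0],0],[-1,[0,0,0],0],[-1,[0,0,0],0]])

```text
time: 14.63
tool_pos: [420.2, 121.9, 80.6]
tcp_rot: [-180.0, -0.1, -4.1]
ft_force: [0.1, -0.1, 1.0]
finger_gap: 0.1
grip_force: 0.0
```

```bash
python3 - <<'E'
from h import *
t=sense();print({k:np.round(v,2) for k,v in t.items() if k in("tool_pos","tcp_rot","ft_force","finger_gap","time")})
s=snapshot("wrist");pp(s,["unity","cap_open"],2)
print(pix(s,[497,115.7,70]),pix(s,[452,118.7,84]))
c=cv2.resize(s["color"][80:320,100:420],(800,600),interpolation=cv2.INTER_CUBIC);c=(255*(c/255.)**.5).astype(np.uint8);cv2.imwrite("pics/w8.png",c[:,:,::-1])
E
```

```text
{'time': np.float64(14.63), 'tool_pos': array([420.23, 121.95,  80.55]), 'tcp_rot': array([-1.7997e+02, -1.4000e-01, -4.0800e+00]), 'ft_force': array([ 0.1 , -0.11,  1.03]), 'finger_gap': np.float64(0.06)}
unity [(0.63, [497, 114, 69], [260, 105])]
cap_open [(0.82, [456, 116, 83], [263, 184])]
[257.42060508 105.13991185] [257.8238321  192.84304297]
```

View pics/w8.png

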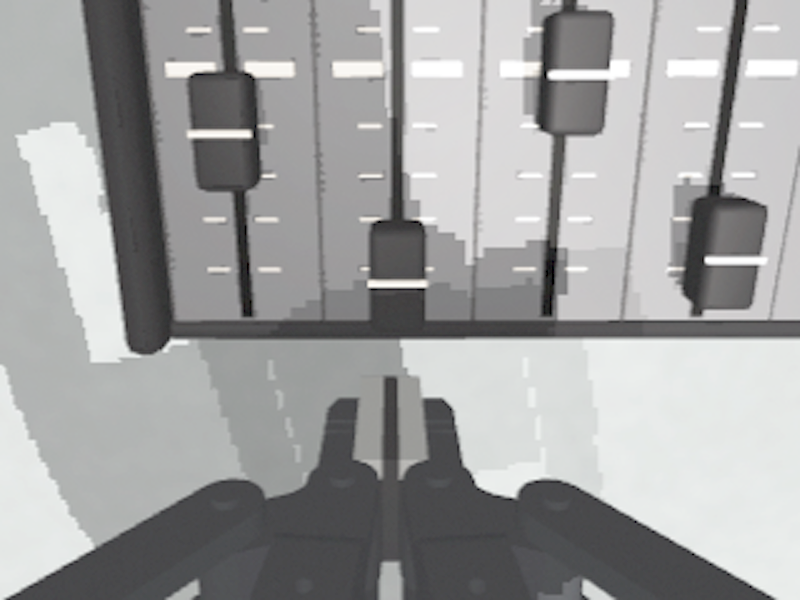

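Request:
play_rows(increments=[[-1,[0,1,3],0],[-1,[0,0,0],0],[-1,[0,0,0],0],[-1,[0,0,0],0]])

```text
time: 15.12
tool_pos: [418.9, 120.7, 76.0]
tcp_rot: [-180.0, 0.0, -4.1]
ft_force: [0.0, 0.4, -0.7]
finger_gap: 0.1
grip_force: 0.0
```

Tips are 6 mm above the panel, in front of the cap. I push slowly, stopping short of the line.

Request:
play_rows(increments=[[-1,[4,0,0],0],[-1,[4,0,0],0],[-1,[4,0,0],0],[-1,[4,0,0],0],[-1,[4,0,0],0],[-1,[4,0,0],0],[-1,[4,0,0],0],[-1,[4,0,0],0],[-1,[4,0,0],0],[-1,[4,0,0],0],[-1,[4,0,0],0],[-1,[2,0,0],0]])

```text
time: 16.12
tool_pos: [465.3, 117.5, 75.9]
tcp_rot: [-180.0, -0.0, -4.1]
ft_force: [-1.7, 0.8, 0.7]
finger_gap: 0.6
grip_force: 0.5
```

Request:
play_rows(increments=[[-1,[0,0,0],0],[-1,[0,0,0],0],[-1,[0,0,0],0]])

```text
time: 16.37
tool_pos: [464.8, 117.4, 76.0]
tcp_rot: [180.0, -0.0, -4.1]
ft_force: [-0.4, -0.4, -0.8]
finger_gap: 0.6
grip_force: 0.0
```

```bash
cat > f.py <<'E'
from h import *
t=sense();print({k:np.round(v,2) for k,v in t.items() if k in("tool_pos","tcp_rot","ft_force","finger_gap","time")})
s=snapshot("wrist");c=s["color"].astype(int)
T=np.array(s["world_from_camera"])
ex=np.array([np.cos(np.radians(-4)),np.sin(np.radians(-4))])
# profiles along the strip: at panel (unity line, beside cap, v=+-14 mm) and on the cap top (v=0)
def prof(v,z,xs):
    o=[]
    for x in xs:
        vals=[]
        for dv in np.linspace(-2,2,9):
            P=np.array([632.7,106.3])+(x)*ex+(v+dv)*np.array([-ex[1],ex[0]])
            u=pix(s,[*P,z]); vals.append(cv2.getRectSubPix(c.min(2).astype(np.float32),(1,1),tuple(map(float,u)))[0,0])
        o.append(np.mean(vals))
    return np.array(o)
xs=np.arange(-195,-110,.5)
for v,z in [(12,70),(-12,70),(0,84)]:
    p=prof(v,z,xs); b=cv2.medianBlur(p.astype(np.float32).reshape(-1,1),5).ravel()
    pk=[(float(xs[i]),int(p[i])) for i in range(2,len(xs)-2) if p[i]==p[i-2:i+3].max() and p[i]>p[max(0,i-6):i+7].min()+40]
    print(v,z,pk)
E
python3 f.py; python3 - <<'E'
from h import *
s=snapshot("wrist");c=s["color"][80:320,100:420];c=cv2.resize(c,(800,600),interpolation=cv2.INTER_CUBIC);cv2.imwrite("pics/w9.png",c[:,:,::-1])
E
```

```text
{'time': np.float64(16.37), 'tool_pos': array([464.77, 117.42,  75.96]), 'tcp_rot': array([ 1.7999e+02, -1.0000e-02, -4.0800e+00]), 'ft_force': array([-0.37, -0.43, -0.82]), 'finger_gap': np.float64(0.59)}
12 70 [(-167.5, 73), (-137.5, 210)]
-12 70 [(-168.0, 114), (-137.0, 236)]
0 84 [(-145.5, 183)]
```

View pics/w9.png

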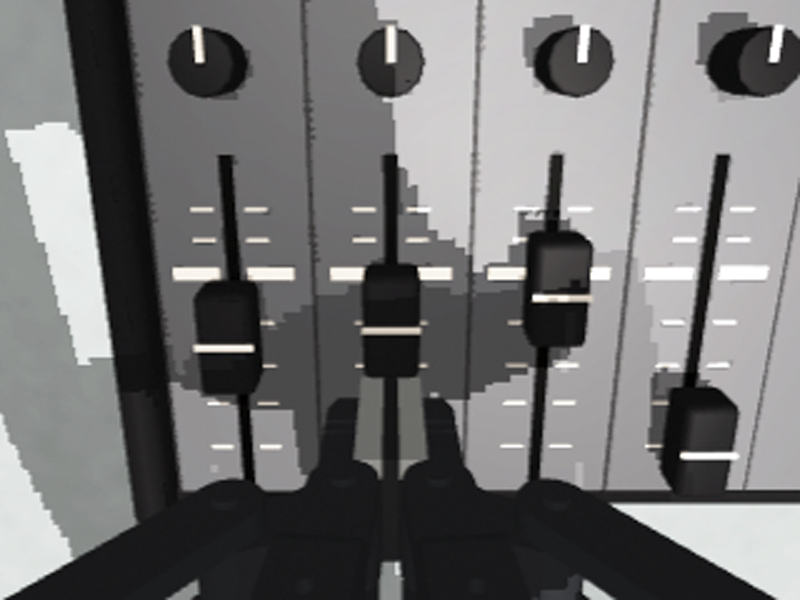

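Request:
play_rows(increments=[[-1,[2,0,0],0],[-1,[2,0,0],0],[-1,[2,0,0],0],[-1,[1,0,0],0],[-1,[0,0,0],0],[-1,[0,0,0],0]])

```text
time: 16.97
tool_pos: [472.0, 117.0, 76.0]
tcp_rot: [-180.0, -0.0, -4.1]
ft_force: [-0.4, -0.3, 0.1]
finger_gap: -0.0
grip_force: 0.0
```

```bash
python3 f.py
```

```text
{'time': np.float64(16.97), 'tool_pos': array([471.98, 116.97,  76.01]), 'tcp_rot': array([-1.80e+02, -2.00e-02, -4.08e+00]), 'ft_force': array([-0.39, -0.27,  0.12]), 'finger_gap': np.float64(-0.02)}
12 70 [(-137.5, 170)]
-12 70 [(-160.5, 76), (-137.0, 197)]
0 84 [(-139.0, 198)]
```

Request:
play_rows(increments=[[-1,[1.3,0,0],0],[-1,[0,0,0],0],[-1,[0,0,0],0],[-1,[-5,0,0],0],[-1,[-20,0,0],0],[-1,[-28,0,0],0],[-1,[0,0,0],0],[-1,[0,0,0],0],[-1,[0,0,0],0]])

```text
time: 17.77
tool_pos: [420.7, 120.8, 76.4]
tcp_rot: [-180.0, -0.1, -4.1]
ft_force: [1.1, -0.4, 1.0]
finger_gap: -0.3
grip_force: 0.0
```

```bash
python3 f.py; python3 - <<'E'
from h import *
s=snapshot("scene");pp(s,["receiver_mid"],4)
s=snapshot("wrist");print(np.array(s["world_from_camera"])[:3,3]);save(s,"w10");c=s["color"][40:190,160:360];c=cv2.resize(c,(800,600),interpolation=cv2.INTER_CUBIC);cv2.imwrite("pics/w10.png",c[:,:,::-1])
E
```

```text
{'time': np.float64(17.77), 'tool_pos': array([420.7 , 120.78,  76.41]), 'tcp_rot': array([-1.7998e+02, -9.0000e-02, -4.0600e+00]), 'ft_force': array([ 1.13, -0.4 ,  1.01]), 'finger_gap': np.float64(-0.27)}
12 70 [(-136.0, 207)]
-12 70 [(-136.0, 255)]
0 84 [(-189.0, 57), (-137.5, 234), (-123.0, 92)]
receiver_mid [(0.96, [629, 107, 116], [291, 239]), (0.89, [477, -490, 65], [138, 157]), (0.63, [581, -440, 67], [128, 179]), (0.56, [348, -381, 62], [189, 146])]
[498.43678011 115.3143561  219.26969899]
```

View pics/w10.png

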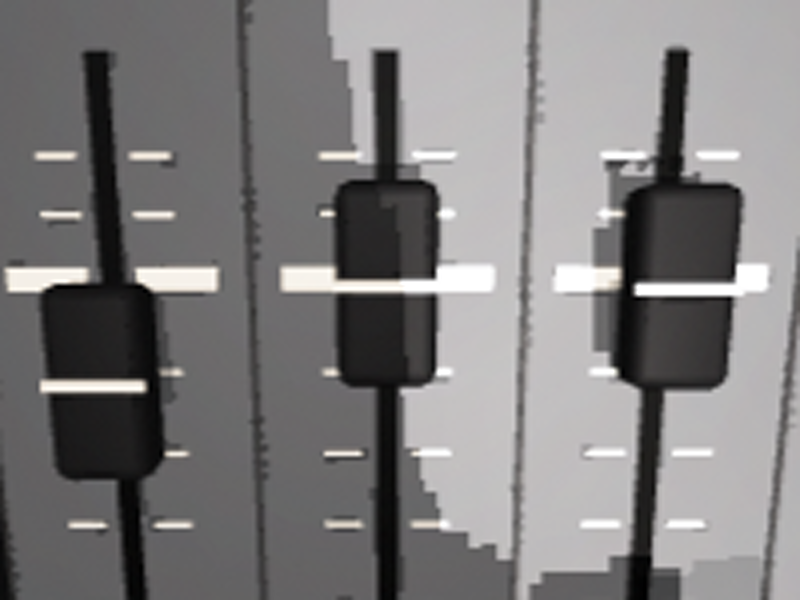

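```bash
python3 - <<'E'
from h import *
t=sense(); print(t["tool_pos"],t["tcp_rot"],np.abs(t["qd"]).max())
for k in range(3):
    s=snapshot("wrist");c=s["color"].min(2).astype(float)
    def cen(c0,c1,r0=97,r1=124,th=None):
        p=c[r0:r1,c0:c1].mean(1); b=np.maximum(p-(p.min()+.6*(p.max()-p.min())),0); return (b*np.arange(r0,r1)).sum()/b.sum()
    l=cen(231,243); r=cen(271,282); m=cen(246,258,104,120)
    U=(ray(s,(237,l),70)+ray(s,(276,r),70))/2; C=ray(s,(256,m),84)
    print(l,r,m,U.round(2),C.round(2),(C-U)[:2]@[np.cos(np.radians(-4)),np.sin(np.radians(-4))])
E
```

```text
[421.02291127 120.65153615  76.3127714 ] [-1.79990776e+02 -4.16871311e-02 -4.09575881e+00] 0.17194413381603776
108.94102330425724 108.9524330235101 110.98346765860714 [495.92 115.02  70.  ] [495.24 115.35  84.  ] -0.703374813144374
108.64082445251202 108.50000000000001 110.6395972522819 [495.95 114.98  70.  ] [495.24 115.32  84.  ] -0.7297155671114148
108.42156862745098 108.37174122948183 110.17292858920128 [495.87 114.97  70.  ] [495.3  115.29  84.  ] -0.5997027754658611
```

Request:
play_rows(increments=[[-1,[0,0,-20],0],[-1,[0,0,-30],0],[-1,[0,0,-30],0],[-1,[0,0,-30],0],[-1,[0,0,0],0],[-1,[0,0,0],0],[-1,[0,0,0],0]])

```text
time: 18.7
tool_pos: [420.2, 120.6, 185.6]
tcp_rot: [180.0, 0.0, -4.1]
ft_force: [0.2, 0.4, -0.7]
finger_gap: 0.4
grip_force: 0.0
```

```bash
python3 -c "
from bench import *
print(hand_in())"
```

```text
the job is handed in; nothing more can be done
None
```

The receiver is fully home in the open socket with its display facing the faders, its fader is within about 1 mm of the heavy white line (measured about 0.7 mm short), nothing else was touched, and the job was handed in at about 19 s with no verdict returned.

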